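# Weigh a power bank on the two-pan balance

### The job

Weigh the power bank: set it down flat and gently on the left pan of the balance, stand the 500 g weight, and the 200 g weight too if it is needed, gently on the right pan, then slide the poise along its bar until the beam is level and at rest, with the pointer on the middle mark. A weight that is not needed stays standing on the bench; do not disturb the 1 kg weight or the other things lying about.

Things in the scene. Friction and masses are not known exactly. Their poses are not given: they have to be found in the camera images.
- power_bank_mid (a point): Centre of the power bank: a black plastic box 150 x 60 x 45 mm (its own x, y, z), lying flat on the bench to the robot's left of the balance; the point is 22.5 mm above its underside, the frame is the box's. Its mass is not known: between 525 and 915 g, different every time.
- weight_500g_mid (a point): Centre (half-way up) of the 500 g weight: plain steel knob weight 72 mm tall; body 38 mm in diameter up to 47 mm above its foot, then a neck 18 mm and a knob 26 mm in diameter; z is its axis. It stands on a flat black rubber mat (250 x 85 mm, 4 mm thick, fixed) to the right of the balance. The three weights stand there in any order, in a row, about 80 mm apart.
- weight_200g_mid (a point): Centre (half-way up) of the 200 g weight: the smallest steel knob weight, 60 mm tall; body 28 mm in diameter up to 37 mm above its foot, then a neck 14 mm and a knob 20 mm in diameter. Stands on the same mat. z is its axis.
- weight_1kg_mid (a point): Centre (half-way up) of the 1 kg weight, too heavy for this job: the largest steel knob weight, 88 mm tall, body 48 mm in diameter. Stands on the same mat; leave it alone.
- balance: The two-pan balance, fixed to the bench, at a different place and yaw each time: white base 120 x 310 mm. Origin at the middle of its underside; y runs along the beam to the left, x away from the robot. Half-way between the pans stands an index post with a white plate 70 mm wide, its top 233 mm above the bench; black pointers fixed to the beam move over both its faces.
- pan_left_top (a point): Centre of the upper face of the left pan (robot's left, +y): flat steel disc 150 mm in diameter, 6 mm thick, no rim, 145 mm above the bench when level; frame as the balance's. Each pan stays horizontal (parallel linkage) and rises or sinks by at most 18 mm; where on it a load stands does not matter. With both pans empty it sinks to its stop under less than 5 N.
- pan_right_top (a point): Centre of the upper face of the right pan, the same as the left one and 260 mm from it.
- beam (a joint): Tilt of the beam in rad, 0 when level, positive when the right pan is down; stops at -0.14 and 0.14 (pans 18 mm low or high). Between the stops it tilts 0.14 rad per 220 g of difference: beam = 0.14 x (grams on right pan + poise reading - grams on left pan) / 220. It is damped and comes to rest within 2 s once nothing touches it. Level means the pointer is on the longer middle mark.
- poise (a joint): Travel in m of the poise along its bar: 0 at the left end, 0.12 at the right end. The poise counts as 2.083 g on the right pan for each mm of travel (0 at the left end, 250 g at the right end). It stays where it is left; sliding it takes about 1.2 N. It starts within 30 mm of the left end.
- poise_grip (a point): Grip point of the poise: upright steel block 22 x 22 mm, 70 mm tall; the point is 16 mm below its top. The poise slides along a bar (12 mm high, 5 mm thick) that runs along the beam, 125 mm nearer the robot than the line through the pan centres, and tilts with it; the bar's top edge is 28 mm below the grip point, so that 44 mm of the block stand clear above the bar. y points left along the bar.
- phone: Bystander: a blue phone 150 x 72 x 9 mm lying in front of the balance. Origin at the middle of its underside. Do not disturb it.
- phone_back: Bystander: a black phone back cover 150 x 72 x 6 mm behind the weights. Origin at the middle of its underside.
- torque_driver: Bystander: a torque screwdriver 160 mm long and 32 mm thick lying between the power bank and the robot. Origin at its underside.
- brush: Bystander: a brush about 160 mm long with a flat head and a black handle, lying between the weights and the robot. Origin at its underside.
- screw_tray: Bystander: an open grey screw tray 120 x 85 x 22 mm behind the power bank. Origin at the middle of its underside.
There are look-alikes about, which are no part of the job. Leave any blue look-alike of the part that bears power_bank_mid alone.

How it is judged:
By the outcome, as a careful person would: the job done as asked, in the order asked, and still so for the second after the job is handed in, with the robot touching nothing.
It also fails if it takes over 72 s, if anything falls off the work surface, if the arm or the gripper's body presses on something with over 40 N, if the wrist force passes 120 N, or if a joint passes its speed limit or range.

### The arm

A 6-joint arm with a two-finger parallel gripper is mounted at the origin on the work surface. World frame = base frame: x ahead of the robot, y to its left, z up, the work surface at z = 0. Lengths are in m, angles in rad, forces in N, time in s.
With the tool pointing down it reaches from about 0.325 to 1 m from the base axis. Payload 5.1 kg.
Tool frame: the origin (TCP) lies midway between the tips of the shut fingers; the grasp point (between the pads) lies 19 mm behind it; z points along the fingers, x is the direction in which the jaws open and shut, and the axes are right-handed (so a half turn about z gives the same grasp; the last joint's range is limited). The gripper opens to 85 mm and grips with 20 to 120 N. Pads are 22 mm wide; open, the fingers measure 114 mm over their backs; the gripper's body (76 mm by 85 mm) begins 54 mm behind the grasp point. The pads swing forward as they close: fully open they stand 13 mm farther back than shut.
Start: joints at [-1.352, 0.124, 1.65, -0, 1.367, -0.083], TCP at [0.193, -0.621, 0.231] pointing down, gripper open.
Joint ranges: [-2.61, 2.61], [-1.02, 2.33], [0.03, 2.71], [-1.35, 4.49], [0.32, 2.68], [-2.91, 2.91]. Speed limits (rad/s): [2.57, 2.57, 3.14, 3.14, 3.14, 3.14].

### API

Orientations are given as a unit quaternion [x, y, z, w].
In Python, from cell import r gives the robot as it stands.
- The arm moves only by the tool servo_tool, never from a script. Its argument "series" is a list of rows, each a list of 7 numbers: the shift along the world's x, y, z in mm, then the turn, a rotation vector about the world's x, y, z in degrees, then the closure, from 0 (fully open) to 1 (shut). A call has 1 to 5 rows; each row is the pose to reach, as a shift and turn from the pose commanded when the call began; what a row does not reach only later rows make up. A row lasts 1/12 s, in which the tool goes at most 41.7 mm and 7.16 degrees, less where a joint would pass 70% of its speed; a pose out of reach is approached as far as the arm can. A call with a gripper value outside its range is refused whole. The fingers move at their own pace and stop on an object; the grip force is fixed at half the most. Time passes only in rows, so rows that repeat a pose let the fingers close. It gives the time, the measured TCP pose, the force and the opening at its end, in the units of the state.
- r.read_state(): the state, without advancing time (a new reading comes with each control period).
- r.camera(name): name is "side" or "top" or "wrist"; returns a dict with "img" (384x512x3 uint8, red, green, blue), "range_z" (384x512 float32, m along the optical axis (not along the pixel's ray), 0 where there is no reading), "fx", "fy", "cx", "cy" (pixels), "dist_coeffs" ([k1, k2, p1, p2, k3] as OpenCV has them; the pictures are not rectified), "R" (3x3) and "t" (3): a world point X has camera coordinates R X + t. Camera axes: x right, y down, z forward; pixel columns grow to the right and rows downward; lengths in m; the calibration is good to about 2 mm. A picture is of the moment at which its call begins.
- r.hand_in(): hands the job in, once; it reports no verdict.
The state is a dict: "t": time; "joint_positions": joint angles; "joint_velocities": joint speeds; "joint_torque": joint torques, N m; "position": TCP position; "tcp_rot": TCP orientation; "contact_force": force on the tool from outside, world axes, zero at the start; "torque": the same for the moment, N m; "finger_gap": finger opening in m.
Only numpy, scipy, OpenCV 4.12 (cv2) and the standard library are available. Lean on these libraries where they do the work, as an engineer would, in place of code of your own. Each camera call takes 0.05 s, during which the arm holds its last target.

## Working session

There is one attempt and no reset: what is moved stays moved. The work goes in short steps, Python scripts to look and compute and a tool call to move; the robot and the scene stay as the last step left them, time stands still between calls to the robot, and variables do not carry over. Pictures are saved under pics/ and viewed, and the job is handed in when it is done.

Besides the shell and the picture viewer there is one more tool, called after "Emit:" as name([rows], argument=value, ...), one row to a line, values as JSON. servo_tool: Moves the arm, as the interface text tells. Its arguments: {"type":"object","properties":{"series":{"type":"array","items":{"type":"array","items":{"type":"number"}}}},"required":["series"]}

```bash
mkdir -p pics; ls; cat > h.py <<'E'
import numpy as np, cv2
from cell import r
def cam(n,save=None):
    c=r.camera(n)
    np.savez('last_%s.npz'%n,**{k:np.array(v) for k,v in c.items()})
    if save: cv2.imwrite('pics/'+save,c['img'][:,:,::-1])
    return c
def load(n): return dict(np.load('last_%s.npz'%n))
def KD(c): return np.array([[c['fx'],0,c['cx']],[0,c['fy'],c['cy']],[0,0,1.]],float),np.array(c['dist_coeffs'],float)
def rays(c,uv):
    K,D=KD(c); p=cv2.undistortPoints(np.array(uv,float).reshape(-1,1,2),K,D).reshape(-1,2)
    d=np.c_[p,np.ones(len(p))]; R=np.array(c['R']);t=np.array(c['t']).ravel()
    return -R.T@t, d@R   # d world
def onplane(c,uv,z):
    o,d=rays(c,uv); s=(z-o[2])/d[:,2]; return o+d*s[:,None]
def bydepth(c,uv):
    o,d=rays(c,uv); uv=np.array(uv).astype(int).reshape(-1,2)
    z=np.array(c['range_z'])[uv[:,1],uv[:,0]]; return o+d*z[:,None]
def cloud(c):
    v,u=np.mgrid[0:384,0:512]; uv=np.c_[u.ravel(),v.ravel()]
    return bydepth(c,uv).reshape(384,512,3)
E
python3 - <<'E'
from h import *
for n in ['top','side','wrist']:
    c=cam(n,n+'0.png'); print(n,-np.array(c['R']).T@np.array(c['t']).ravel(),np.array(c['R'])[2],c['fx'])
print(r.read_state())
E
```

```text
pics
top [0.32336752 0.01954547 1.29427538] [ 0.15115817 -0.01672058 -0.98836817] 398.3219677906288
side [ 0.38799499 -0.81667876  1.11987281] [ 0.06431584  0.62141543 -0.78083695] 498.4495360115978
wrist [ 0.27294155 -0.59462444  0.37325346] [-0.31242236 -0.09566634 -0.94511387] 288.9562206969928
{'t': 0.15, 'joint_positions': array([-1.35163807e+00,  1.24375062e-01,  1.65139299e+00, -2.13250634e-05,
        1.36748895e+00, -8.25649267e-02]), 'joint_velocities': array([-0.00102219, -0.00160667, -0.00336718, -0.00071126, -0.00090665,
        0.0007483 ]), 'joint_torque': array([ 3.77881242e-04, -4.24228084e+01, -3.66012418e+01, -9.23021753e-05,
        4.65320569e-03, -1.85925771e-06]), 'position': array([ 0.19304047, -0.62016483,  0.23030329]), 'tcp_rot': array([ 8.05347508e-01, -5.92802411e-01, -6.34079504e-04, -5.39034434e-04]), 'contact_force': array([-0.24914109, -0.81064739, -0.52641824]), 'torque': array([-0.01825708,  0.00839296, -0.02384445]), 'finger_gap': 0.08525218299666855}
```

View pics/top0.png

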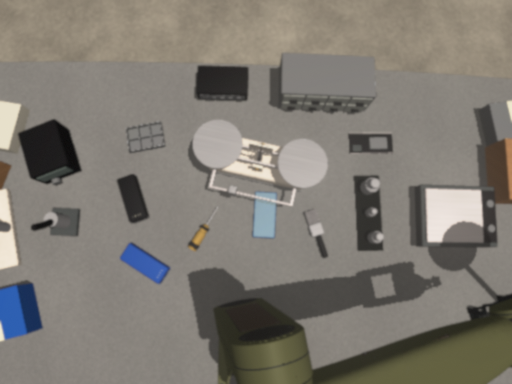

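View pics/side0.png

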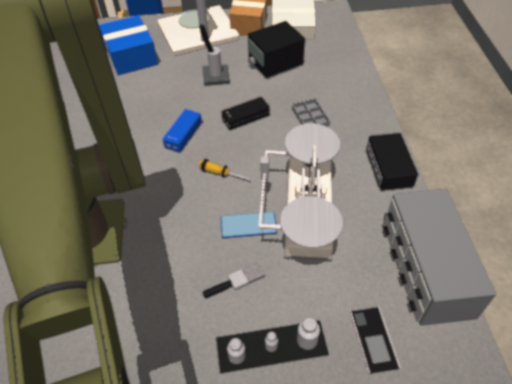

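View pics/wrist0.png

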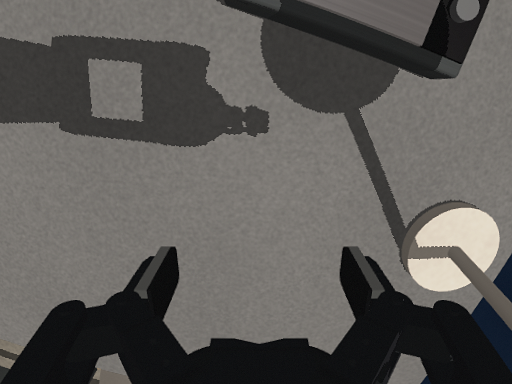

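```bash
cat > m1.py <<'E'
from h import *
c=load('top'); img=c['img']; P=cloud(c); cs=load('side'); Q=cloud(cs)
# power bank
g=img.astype(int).sum(2)
v,u=np.mgrid[0:384,0:512]
def comp(mask,P,name):
    n,l,s,ce=cv2.connectedComponentsWithStats(mask.astype(np.uint8))
    for i in range(1,n):
        if s[i,4]>12:
            p=P[l==i]; print(name,s[i],ce[i].round(1),'mean',p.mean(0).round(4),'min',p.min(0).round(3),'max',p.max(0).round(3))
            if s[i,4]>50:
                print('  rect',cv2.minAreaRect((p[:,:2]*1000).astype(np.float32)))
w=(u>105)&(u<160)&(v>165)&(v<235)
comp(w&(P[...,2]>.035)&(P[...,2]<.06),P,'bank top')
w=(u>355)&(u<390)&(v>165)&(v<255)
comp(w&(P[...,2]>.03),P,'weights top')
w=(u>205)&(u<340)&(v>310)&(v<384)
comp(w&(Q[...,2]>.03),Q,'weights side')
w=(u>185)&(u<335)&(v>110)&(v<215)
comp(w&(P[...,2]>.115)&(P[...,2]<.185),P,'bal')
w=(u>250)&(u<350)&(v>120)&(v<260)
comp(w&(Q[...,2]>.115)&(Q[...,2]<.185),Q,'bal side')
for n,c in(('top',c),('side',cs)):
    im=c['img'][:,:,::-1]
    if n=='top': a=im[110:220,180:340]
    else: a=im[120:260,240:350]
    cv2.imwrite('pics/bal_%s.png'%n,cv2.resize(a,None,fx=5,fy=5,interpolation=2)[:600,:800])
E
python3 m1.py
python3 - <<'E'
from h import *
im=load('side')['img'][:,:,::-1]
a=cv2.resize(im[85:175,150:290],None,fx=5,fy=5); cv2.imwrite('pics/pb.png',a)
E
```

```text
bank top [116 174  32  48 885] [131.5 197.8] mean [0.4791 0.3941 0.0432] min [0.405 0.342 0.035] max [0.556 0.45  0.052]
  rect ((479.1177978515625, 394.9720153808594), (151.46055603027344, 62.54292297363281), 22.117971420288086)
weights top [362 178  18  17 223] [370.8 185.3] mean [ 0.5354 -0.3596  0.0806] min [ 0.323 -0.394  0.03 ] max [0.563 0.02  1.294]
  rect ((446.94232177734375, -178.1836395263672), (47.66064453125, 463.8948974609375), 26.13814926147461)
weights top [367 208  11   9  71] [371.8 211.9] mean [ 0.4549 -0.3714  0.049 ] min [ 0.443 -0.385  0.031] max [ 0.469 -0.361  0.068]
  rect ((455.87237548828125, -372.57666015625), (25.89905548095703, 23.916301727294922), 0.6800646185874939)
weights top [370 231  14  12 128] [376.2 236.5] mean [ 0.3767 -0.3811  0.0598] min [ 0.36 -0.4   0.03] max [ 0.395 -0.369  0.079]
  rect ((377.4947509765625, -383.9732971191406), (36.36573791503906, 29.44398307800293), 16.874067306518555)
weights side [298 317  22  28 480] [308.3 330.9] mean [ 0.5395 -0.3796  0.0726] min [ 0.388 -0.817  0.03 ] max [ 0.565 -0.349  1.12 ]
  rect ((478.859375
[... 1625 characters left out ...]
157   8  15 116] [264.6 163.9] mean [0.5007 0.0628 0.1395] min [0.491 0.054 0.116] max [0.511 0.082 0.155]
  rect ((501.1890563964844, 68.14273071289062), (27.766199111938477, 18.717235565185547), 82.34194946289062)
bal side [309 169   9  20  77] [311.7 180.1] mean [ 0.6121 -0.0138  0.1455] min [ 0.605 -0.04   0.116] max [ 0.629 -0.001  0.185]
  rect ((611.077880859375, -18.452728271484375), (36.6078987121582, 24.823993682861328), 46.972816467285156)
bal side [ 281  196   62   52 2512] [311.4 221.8] mean [ 0.5872 -0.1404  0.1441] min [ 0.514 -0.212  0.137] max [ 0.662 -0.062  0.15 ]
  rect ((587.3579711914062, -137.55877685546875), (150.16085815429688, 146.99636840820312), 75.68446350097656)
```

View pics/bal_top.png

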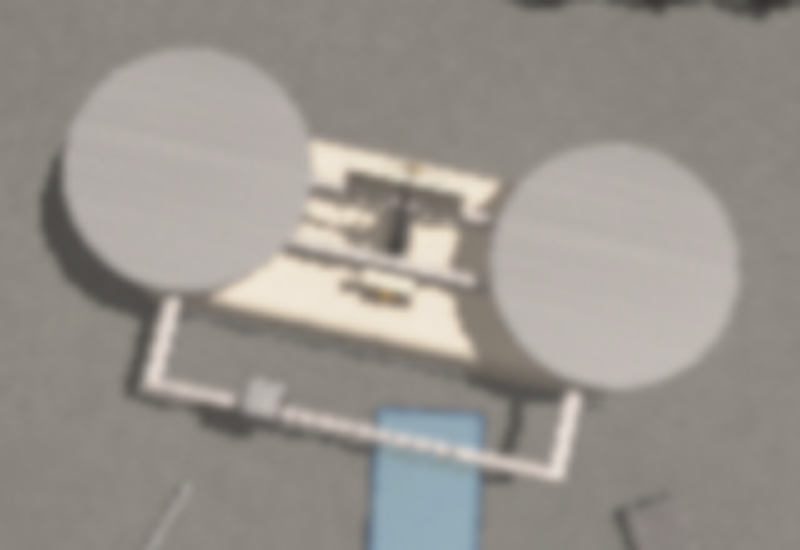

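View pics/bal_side.png

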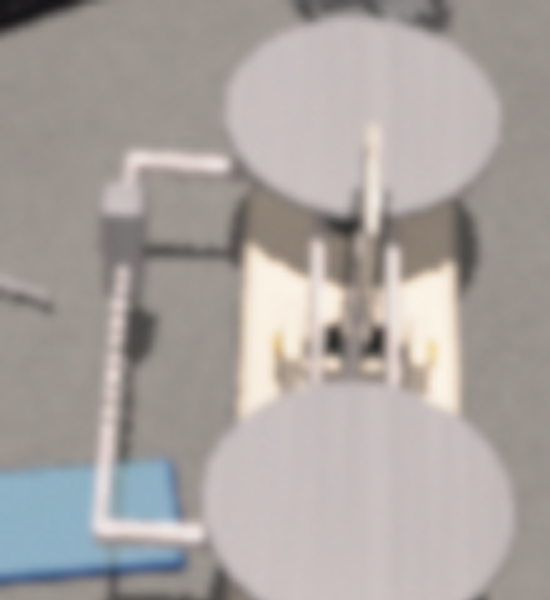

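View pics/pb.png

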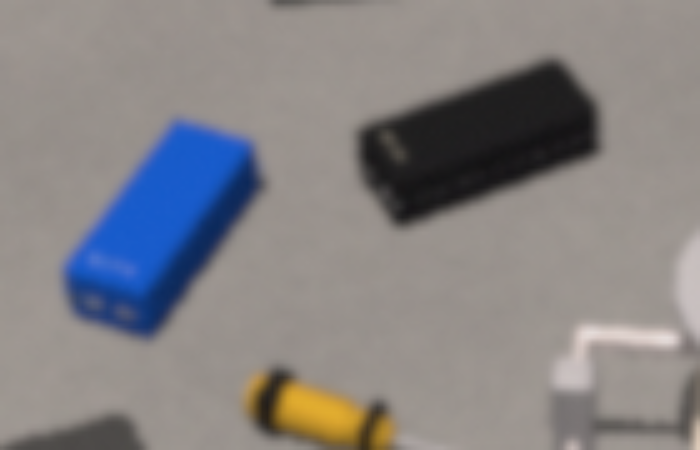

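```bash
cat > m2.py <<'E'
from h import *
for n,wins,zz in(('top',[(355,170,390,196),(362,203,382,220),(365,226,387,247)],0),('side',[(295,312,325,348),(262,328,282,350),(224,332,248,365)],0)):
    c=load(n); P=cloud(c)
    for w in wins:
        q=P[w[1]:w[3],w[0]:w[2]].reshape(-1,3); ok=(q[:,2]<.12); q=q[ok]
        zt=np.sort(q[:,2])[-8:].mean(); k=q[q[:,2]>zt-.008]
        print(n,'ztop',zt.round(4),'knob',k.mean(0).round(4),len(k), 'extent',np.ptp(q[q[:,2]>.02],axis=0).round(3))
E
python3 m2.py
python3 - <<'E'
from h import *
a=load('side')['img'][:,:,::-1][300:375,205:345]
cv2.imwrite('pics/w.png',cv2.resize(a,None,fx=5,fy=5))
E
```

```text
top ztop 0.0943 knob [ 0.541  -0.3693  0.0902] 77 extent [0.046 0.049 0.076]
top ztop 0.0647 knob [ 0.4558 -0.3746  0.0622] 30 extent [0.026 0.024 0.047]
top ztop 0.0777 knob [ 0.3781 -0.3851  0.0742] 53 extent [0.036 0.031 0.059]
side ztop 0.0964 knob [ 0.5427 -0.3716  0.0922] 147 extent [0.047 0.045 0.076]
side ztop 0.0675 knob [ 0.4583 -0.3761  0.0638] 57 extent [0.026 0.024 0.051]
side ztop 0.0802 knob [ 0.3768 -0.3886  0.0761] 115 extent [0.039 0.033 0.06 ]
```

View pics/w.png

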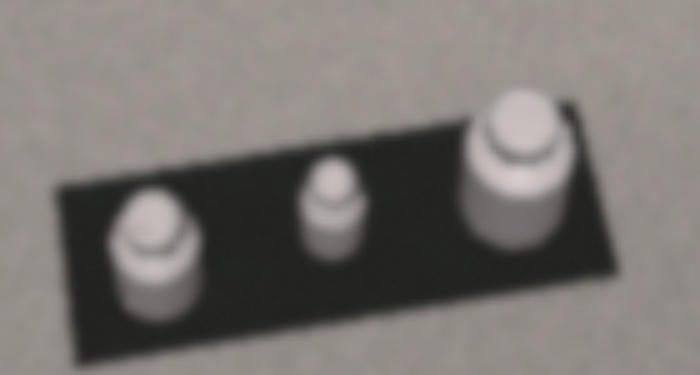

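Emit:
servo_tool([
  [0, 20, 40, 0, 0, 0, 0],
  [25, 60, 69, 0, 0, 0, 0],
  [55, 95, 69, 0, 0, 0, 0],
  [85, 125, 69, 0, 0, 1, 0],
  [110, 155, 69, 0, 0, 4.7, 0],
])

```text
t: 0.57
position: [0.2932, -0.477, 0.3013]
tcp_rot: [0.829, -0.559, 0.001, 0.0]
contact_force: [0.7, -0.8, -0.5]
finger_gap: 0.0853
```

The crops confirm the targets. The 500 g weight is at side px (235,349), with its top at 76 mm, and the 200 g is at (271,339), top at 64 mm. The 1 kg at (308,331) has its top at 93 mm. The black 150x62 mm box at side px (245,112) is the power bank; the blue box at (183,130) is the look-alike.

Emit:
servo_tool([
  [25, 32, 5, 0, 0, 0, 0],
  [45, 67, 5, 0, 0, 0, 0],
  [65, 103, 5, 0, 0, 0, 0],
  [80, 140, 5, 0, 0, 0, 0],
  [95, 178, 5, 0, 0, 0, 0],
])

```text
t: 0.98
position: [0.3879, -0.2981, 0.3048]
tcp_rot: [0.829, -0.559, -0.0, -0.0]
contact_force: [0.7, -0.1, -0.1]
finger_gap: 0.0853
```

Emit:
servo_tool([
  [5, 41, 0, 0, 0, 0, 0],
  [10, 82, 0, 0, 0, 0, 0],
  [15, 123, 0, 0, 0, 0, 0],
  [20, 164, 0, 0, 0, 0, 0],
  [25, 205, 0, 0, 0, 0, 0],
])

```text
t: 1.4
position: [0.4121, -0.093, 0.3049]
tcp_rot: [0.829, -0.559, 0.0, -0.0]
contact_force: [0.9, 0.6, -0.1]
finger_gap: 0.0852
```

Emit:
servo_tool([
  [5, 41, 0, 0, 0, 0, 0],
  [10, 82, 0, 0, 0, 0, 0],
  [15, 123, 0, 0, 0, 0, 0],
  [20, 164, 0, 0, 0, 0, 0],
  [25, 205, 0, 0, 0, 0, 0],
])

```text
t: 1.82
position: [0.437, 0.1122, 0.3051]
tcp_rot: [0.829, -0.559, 0.0, -0.0]
contact_force: [1.8, -1.0, -0.4]
finger_gap: 0.0855
```

Emit:
servo_tool([
  [5, 41, 0, 0, 0, 0, 0],
  [10, 82, 0, 0, 0, 0, 0],
  [15, 123, -10, 0, 0, 0, 0],
  [20, 164, -40, 0, 0, 0, 0],
  [25, 194, -60, 0, 0, 0, 0],
])

```text
t: 2.23
position: [0.462, 0.3025, 0.2481]
tcp_rot: [0.829, -0.559, 0.001, -0.001]
contact_force: [1.5, 0.2, -0.4]
finger_gap: 0.0852
```

```bash
python3 - <<'E'
from h import *
s=r.read_state(); print(s['position'],s['tcp_rot'],s['t'],s['contact_force'])
c=cam('wrist','w1.png')
E
```

```text
[0.46196949 0.3025017  0.24807275] [ 8.29330783e-01 -5.58756360e-01  6.87386567e-04 -1.14498189e-03] 2.2333 [ 1.46689076  0.19131815 -0.44703548]
```

View pics/w1.png

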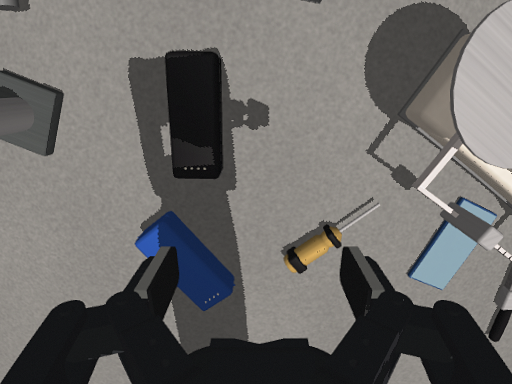

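```bash
python3 - <<'E'
from h import *
c=load('wrist'); P=cloud(c); v,u=np.mgrid[0:384,0:512]
w=(u>155)&(u<235)&(v>35)&(v<190)&(P[...,2]>.038)&(P[...,2]<.06)&(c['img'].astype(int).sum(2)<120)
p=P[w]; print(len(p),np.median(p[:,2]),cv2.minAreaRect((p[:,:2]*1000).astype(np.float32)))
w=(u>130)&(u<240)&(v>200)&(v<315)&(P[...,2]>.03)&(P[...,2]<.06)
p=P[w];print('blue',cv2.boxPoints(cv2.minAreaRect((p[:,:2]*1000).astype(np.float32))))
E
```

```text
6082 0.04520992537500634 ((481.4667053222656, 395.62188720703125), (149.5443115234375, 60.14628219604492), 21.206323623657227)
blue [[214.64926 294.0362 ]
 [267.08118 263.78235]
 [341.75272 393.193  ]
 [289.3208  423.44684]]
```

Emit:
servo_tool([
  [4, 30, -15, 0, 0, -0.8, 0],
  [8, 60, -40, 0, 0, -0.8, 0],
  [8, 79, -70, 0, 0, -0.8, 0],
  [8, 79, -110, 0, 0, -0.8, 0],
  [8, 79, -150, 0, 0, -0.8, 0],
])

```text
t: 2.7
position: [0.47, 0.3805, 0.0969]
tcp_rot: [0.826, -0.564, 0.0, -0.001]
contact_force: [-0.5, 0.3, -0.3]
finger_gap: 0.0856
```

Emit:
servo_tool([
  [0, 0, -30, 0, 0, 0, 0],
  [0, 0, -55, 0, 0, 0, 0],
  [0, 0, -75, 0, 0, 0, 0],
  [0, 0, -89, 0, 0, 0, 0],
  [0, 0, -89, 0, 0, 0, 0],
])

```text
t: 3.12
position: [0.4674, 0.3773, 0.0048]
tcp_rot: [0.825, -0.565, -0.001, 0.003]
contact_force: [-0.2, -0.5, 0.2]
finger_gap: 0.0853
```

Emit:
servo_tool([
  [0, 0, 0, 0, 0, 0, 0.3],
  [0, 0, 0, 0, 0, 0, 0.6],
  [0, 0, 0, 0, 0, 0, 1],
  [0, 0, 0, 0, 0, 0, 1],
  [0, 0, 0, 0, 0, 0, 1],
])

```text
t: 3.53
position: [0.4714, 0.3807, 0.0116]
tcp_rot: [0.825, -0.565, 0.001, -0.003]
contact_force: [-2.8, 3.1, 7.0]
finger_gap: 0.0592
```

```bash
python3 - <<'E'
from h import *
s=r.read_state(); print(s['position'],s['tcp_rot'],s['t'],s['contact_force'],s['finger_gap'])
c=cam('wrist','w2.png')
E
```

```text
[0.47143027 0.38069049 0.01164983] [ 8.25100126e-01 -5.64980698e-01  5.21186619e-04 -2.51431861e-03] 3.5333 [-2.76348728  3.11563695  6.98514315] 0.059193644910346156
```

View pics/w2.png

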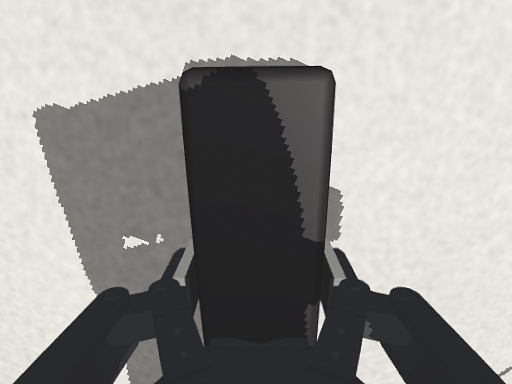

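Emit:
servo_tool([
  [0, 0, 0, 0, 0, 0, 0.2],
  [0, 0, 0, 0, 0, 0, 0],
  [0, 0, 0, 0, 0, 0, 0],
  [5, 7, 0, 0, 0, 0, 0],
  [10, 14, 0, 0, 0, 0, 0],
])

```text
t: 4.0
position: [0.48, 0.393, 0.0085]
tcp_rot: [0.825, -0.565, 0.0, 0.0]
contact_force: [0.8, 0.1, -0.1]
finger_gap: 0.0853
```

```bash
python3 - <<'E'
from h import *
s=r.read_state(); print(s['position'],s['tcp_rot'],s['t'],s['contact_force'],s['finger_gap'])
E
```

```text
[0.4800412  0.39301675 0.00849979] [ 8.24929130e-01 -5.65236112e-01  7.38882743e-06  2.60452518e-04] 4.0 [ 0.75763575  0.09240302 -0.10513202] 0.08527970901408972
```

Emit:
servo_tool([
  [0, 0, 0, 0, 0, 0, 0.35],
  [0, 0, 0, 0, 0, 0, 0.6],
  [0, 0, 0, 0, 0, 0, 1],
  [0, 0, 0, 0, 0, 0, 1],
  [0, 0, 0, 0, 0, 0, 1],
])

```text
t: 4.42
position: [0.4813, 0.393, 0.0096]
tcp_rot: [0.825, -0.565, 0.001, -0.001]
contact_force: [3.6, -1.9, 3.4]
finger_gap: 0.0591
```

Emit:
servo_tool([
  [0, 0, 6, 0, 0, 0, 1],
  [0, 0, 15, 0, 0, 0, 1],
  [0, 0, 40, 0, 0, 0, 1],
  [0, 0, 75, 0, 0, 0, 1],
  [0, 0, 110, 0, 0, 0, 1],
])

```text
t: 4.83
position: [0.4765, 0.3916, 0.1159]
tcp_rot: [0.825, -0.565, -0.002, 0.004]
contact_force: [0.6, 0.5, -8.5]
finger_gap: 0.0593
```

Emit:
servo_tool([
  [0, 0, 40, 0, 0, 0, 1],
  [0, 0, 80, 0, 0, 0, 1],
  [0, 0, 105, 0, 0, 0, 1],
  [0, 0, 105, 0, 0, 0, 1],
  [0, 0, 105, 0, 0, 0, 1],
])

```text
t: 5.25
position: [0.4793, 0.3933, 0.2238]
tcp_rot: [0.825, -0.565, -0.0, -0.0]
contact_force: [-0.1, 0.4, -10.7]
finger_gap: 0.0596
```

```bash
python3 - <<'E'
from h import *
F=[]
for i in range(6):
    c=cam('wrist'); s=r.read_state(); F.append(s['contact_force'])
print(s['position'],s['tcp_rot'],s['t'],np.array(F).round(2),s['finger_gap'],s['torque'])
c=cam('side','s3.png')
P=cloud(c);v,u=np.mgrid[0:384,0:512]
a=c['img'][:,:,::-1][20:220,150:350]
cv2.imwrite('pics/s3c.png',cv2.resize(a,None,fx=3,fy=3))
E
```

```text
[0.47853171 0.39220263 0.22015161] [ 0.82508171 -0.56500596 -0.00111553  0.00268241] 5.55 [[ -0.35  -0.66 -10.53]
 [ -0.05   0.41  -9.71]
 [ -0.4   -0.76  -9.1 ]
 [  0.4    0.44  -8.83]
 [ -0.42   0.69  -8.57]
 [ -0.72  -0.36  -9.1 ]] 0.05887350976285798 [-0.01903307 -0.01842644  0.00232852]
```

View pics/s3c.png

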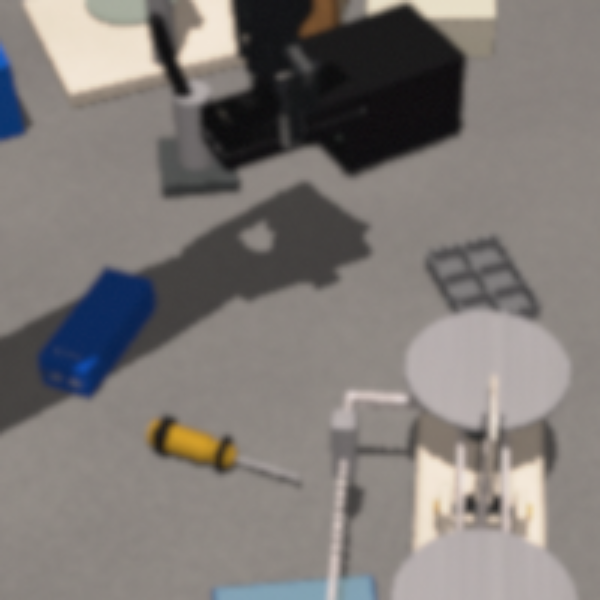

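Emit:
servo_tool([
  [15, -25, 5, 0, 0, -3, 1],
  [33, -58, 5, 0, 0, -7, 1],
  [51, -90, 5, 0, 0, -11, 1],
  [70, -122, 5, 0, 0, -15, 1],
  [88, -154, 5, 0, 0, -19, 1],
])

```text
t: 6.02
position: [0.5683, 0.2376, 0.228]
tcp_rot: [0.719, -0.695, -0.0, 0.0]
contact_force: [0.7, 1.0, -8.3]
finger_gap: 0.0591
```

Emit:
servo_tool([
  [18, -32, 0, 0, 0, -4, 1],
  [37, -64, 0, 0, 0, -8, 1],
  [55, -95, -5, 0, 0, -12, 1],
  [68, -116, -15, 0, 0, -13, 1],
  [70, -120, -25, 0, 0, -13, 1],
])

```text
t: 6.43
position: [0.6402, 0.1146, 0.2033]
tcp_rot: [-0.635, 0.772, -0.001, 0.0]
contact_force: [-0.3, 0.8, -8.6]
finger_gap: 0.0592
```

```bash
python3 - <<'E'
from h import *
c=cam('top','t4.png'); s=r.read_state()
print(s['position'],s['tcp_rot'],s['t'],s['contact_force'].round(2),s['finger_gap'])
a=c['img'][:,:,::-1][80:240,160:360]
cv2.imwrite('pics/t4c.png',cv2.resize(a,None,fx=3.5,fy=3.5))
E
```

```text
[0.63789228 0.1156421  0.19972755] [-0.63586289  0.77179865  0.00081108 -0.00213924] 6.4833 [ -0.74  -1.09 -10.82] 0.059010110672757694
```

View pics/t4c.png

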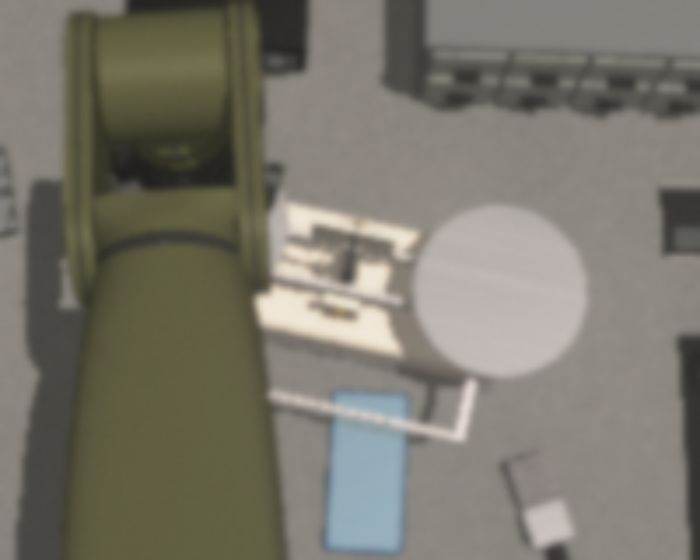

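Emit:
servo_tool([
  [0, 0, -12, 0, 0, 0, 1],
  [0, 0, -24, 0, 0, 0, 1],
  [0, 0, -33, 0, 0, 0, 1],
  [0, 0, -37, 0, 0, 0, 1],
  [0, 0, -40, 0, 0, 0, 1],
])

```text
t: 6.9
position: [0.6368, 0.12, 0.1622]
tcp_rot: [-0.638, 0.77, 0.001, -0.001]
contact_force: [-0.5, -0.1, -9.2]
finger_gap: 0.0593
```

Emit:
servo_tool([
  [0, 0, -2, 0, 0, 0, 1],
  [0, 0, -4, 0, 0, 0, 1],
  [0, 0, -6, 0, 0, 0, 1],
  [0, 0, -8, 0, 0, 0, 1],
  [0, 0, -10, 0, 0, 0, 1],
])

```text
t: 7.32
position: [0.6382, 0.1191, 0.1543]
tcp_rot: [-0.637, 0.771, -0.0, 0.001]
contact_force: [-0.7, 0.5, -8.7]
finger_gap: 0.0596
```

Emit:
servo_tool([
  [0, 0, -2, 0, 0, 0, 1],
  [0, 0, -4, 0, 0, 0, 1],
  [0, 0, -6, 0, 0, 0, 1],
  [0, 0, -6, 0, 0, 0, 1],
  [0, 0, -6, 0, 0, 0, 1],
])

```text
t: 7.73
position: [0.6378, 0.1189, 0.1477]
tcp_rot: [-0.637, 0.771, 0.0, -0.0]
contact_force: [0.7, -0.2, -6.7]
finger_gap: 0.0586
```

Emit:
servo_tool([
  [0, 0, -2, 0, 0, 0, 1],
  [0, 0, -4, 0, 0, 0, 1],
  [0, 0, -6, 0, 0, 0, 1],
  [0, 0, -8, 0, 0, 0, 1],
  [0, 0, -8, 0, 0, 0, 1],
])

```text
t: 8.15
position: [0.6378, 0.1189, 0.1393]
tcp_rot: [-0.637, 0.771, 0.0, -0.0]
contact_force: [-0.9, -0.3, -7.1]
finger_gap: 0.0594
```

Emit:
servo_tool([
  [0, 0, -1, 0, 0, 0, 1],
  [0, 0, -2, 0, 0, 0, 1],
  [0, 0, -3, 0, 0, 0, 1],
  [0, 0, -3, 0, 0, 0, 1],
  [0, 0, -3, 0, 0, 0, 1],
])

```text
t: 8.57
position: [0.6379, 0.119, 0.1368]
tcp_rot: [-0.637, 0.771, -0.0, 0.0]
contact_force: [-0.5, -1.0, -5.8]
finger_gap: 0.059
```

Emit:
servo_tool([
  [0, 0, -1, 0, 0, 0, 1],
  [0, 0, -2, 0, 0, 0, 1],
  [0, 0, -3, 0, 0, 0, 1],
  [0, 0, -3, 0, 0, 0, 1],
  [0, 0, -3, 0, 0, 0, 1],
])

```text
t: 8.98
position: [0.6382, 0.1191, 0.1364]
tcp_rot: [-0.637, 0.771, -0.0, 0.0]
contact_force: [-6.1, -1.4, 4.9]
finger_gap: 0.0593
```

Emit:
servo_tool([
  [0, 0, 2, 0, 0, 0, 1],
  [0, 0, 2, 0, 0, 0, 0.45],
  [0, 0, 2, 0, 0, 0, 0.3],
  [0, 0, 2, 0, 0, 0, 0.1],
  [0, 0, 2, 0, 0, 0, 0],
])

```text
t: 9.4
position: [0.6388, 0.1193, 0.1368]
tcp_rot: [-0.637, 0.771, -0.0, 0.001]
contact_force: [0.0, 0.6, 0.3]
finger_gap: 0.0814
```

Emit:
servo_tool([
  [0, 0, 0, 0, 0, 0, 0],
  [0, 0, 8, 0, 0, 0, 0],
  [0, 0, 25, 0, 0, 0, 0],
  [0, 0, 55, 0, 0, 0, 0],
  [0, 0, 90, 0, 0, 0, 0],
])

```text
t: 9.82
position: [0.6366, 0.119, 0.2249]
tcp_rot: [-0.637, 0.771, 0.001, -0.002]
contact_force: [0.6, -0.3, -0.5]
finger_gap: 0.0854
```

```bash
python3 - <<'E'
from h import *
c=cam('wrist','w5.png'); s=r.read_state()
print(s['position'],s['tcp_rot'],s['t'],s['contact_force'].round(2),s['finger_gap'])
c=cam('side'); a=c['img'][:,:,::-1][90:260,230:370]
cv2.imwrite('pics/s5c.png',cv2.resize(a,None,fx=3.5,fy=3.5))
E
```

```text
[0.64110552 0.11947249 0.23624556] [-0.63739724  0.77051221 -0.00325332  0.00501026] 9.8667 [2.02 0.66 5.63] 0.08526234511969912
```

View pics/w5.png

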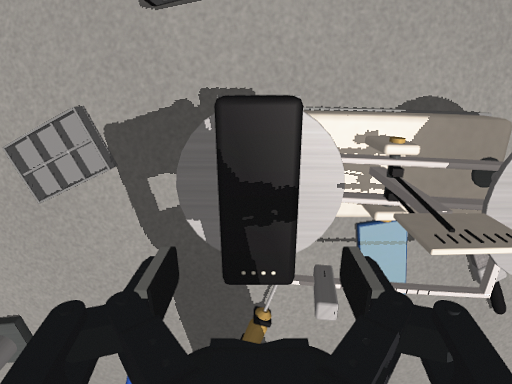

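View pics/s5c.png

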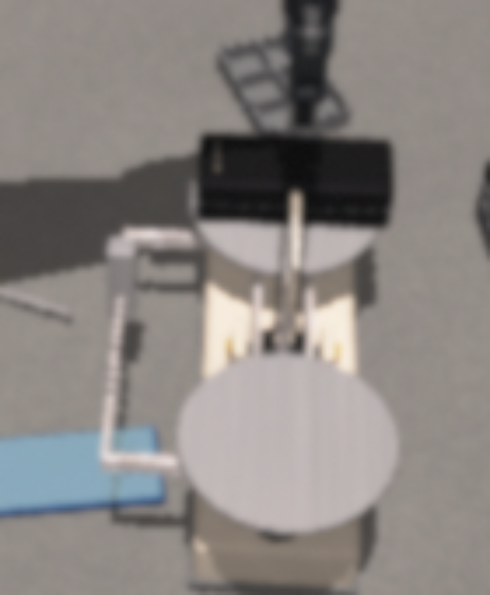

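Emit:
servo_tool([
  [0, -5, 40, 0, 0, 0, 0],
  [-15, -35, 65, 0, 0, 3, 0],
  [-35, -72, 70, 0, 0, 7, 0],
  [-54, -109, 70, 0, 0, 11, 0],
  [-73, -146, 70, 0, 0, 15, 0],
])

```text
t: 10.33
position: [0.5649, -0.0274, 0.298]
tcp_rot: [0.734, -0.679, 0.002, -0.001]
contact_force: [1.1, -0.9, 0.2]
finger_gap: 0.0851
```

Emit:
servo_tool([
  [-19, -37, 0, 0, 0, 4, 0],
  [-38, -74, 0, 0, 0, 4, 0],
  [-57, -111, 0, 0, 0, 4, 0],
  [-76, -148, 0, 0, 0, 4, 0],
  [-95, -185, 0, 0, 0, 4, 0],
])

```text
t: 10.75
position: [0.4691, -0.2128, 0.2968]
tcp_rot: [0.756, -0.655, 0.001, -0.0]
contact_force: [0.3, 0.5, 0.2]
finger_gap: 0.0852
```

Emit:
servo_tool([
  [-19, -37, 0, 0, 0, 0, 0],
  [-38, -74, -5, 0, 0, 0, 0],
  [-57, -111, -30, 0, 0, 0, 0],
  [-76, -148, -60, 0, 0, 0, 0],
  [-84, -165, -90, 0, 0, 0, 0],
])

```text
t: 11.17
position: [0.3885, -0.3745, 0.2158]
tcp_rot: [0.755, -0.655, 0.004, 0.001]
contact_force: [1.0, -0.3, 0.4]
finger_gap: 0.0855
```

```bash
python3 - <<'E'
from h import *
c=cam('wrist','w6.png'); s=r.read_state()
print(s['position'],s['tcp_rot'],s['t'],s['contact_force'].round(2),s['finger_gap'])
E
```

```text
[ 0.38405129 -0.37399179  0.20625991] [ 0.75443703 -0.65636362 -0.00324806  0.00100151] 11.2167 [-3.81 -0.89 -3.92] 0.08543524432832367
```

View pics/w6.png

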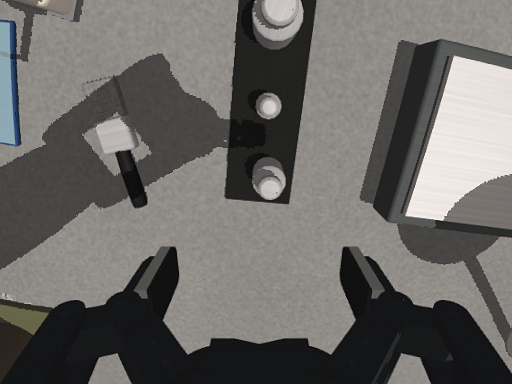

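```bash
python3 - <<'E'
from h import *
c=load('wrist'); P=cloud(c)
for w in [(245,150,295,205),(250,88,290,125)]:
    q=P[w[1]:w[3],w[0]:w[2]].reshape(-1,3)
    zt=np.sort(q[:,2])[-10:].mean(); k=q[q[:,2]>zt-.004]; (cx,cy),rr=cv2.minEnclosingCircle((k[:,:2]*1000).astype(np.float32))
    b=q[(q[:,2]>.012)]
    print(zt.round(4),cx,cy,rr,len(k),b.min(0).round(4),b.max(0).round(4))
E
```

```text
0.3592 470.6143493652344 -361.1396179199219 9.999999747378752e-05 13 [ 0.3616 -0.4055  0.0122] [ 0.4706 -0.3611  0.3592]
0.2126 470.6143493652344 -361.1396179199219 9.999999747378752e-05 5 [ 0.4445 -0.388   0.0167] [ 0.4712 -0.3609  0.3592]
```

```bash
python3 - <<'E'
from h import *
c=load('wrist'); P=cloud(c)
for w in [(245,150,295,205),(250,88,290,125)]:
    q=P[w[1]:w[3],w[0]:w[2]].reshape(-1,3); q=q[q[:,2]<.12]
    zt=np.sort(q[:,2])[-10:].mean(); k=q[q[:,2]>zt-.004]; (cx,cy),rr=cv2.minEnclosingCircle((k[:,:2]*1000).astype(np.float32))
    b=q[(q[:,2]>.012)]
    print(zt.round(4),cx,cy,rr,k.mean(0),len(k),b.min(0).round(4),b.max(0).round(4))
E
```

```text
0.0778 377.2490539550781 -386.6968994140625 12.431119918823242 [ 0.37777914 -0.38690292  0.07603407] 404 [ 0.3616 -0.4055  0.0122] [ 0.3963 -0.3683  0.078 ]
0.0658 458.19183349609375 -374.5005798339844 9.614791870117188 [ 0.45797403 -0.37450454  0.06385963] 274 [ 0.4445 -0.388   0.0167] [ 0.4712 -0.3609  0.0666]
```

Emit:
servo_tool([
  [-4, -5, -30, 0, 0, 0, 0],
  [-7, -10, -60, 0, 0, 0, 0],
  [-7, -11, -90, 0, 0, 0, 0],
  [-7, -11, -100, 0, 0, 0, 0],
  [-7, -11, -100, 0, 0, 0, 0],
])

```text
t: 11.63
position: [0.3804, -0.3802, 0.11]
tcp_rot: [0.756, -0.655, -0.003, -0.001]
contact_force: [-0.1, -0.0, 0.3]
finger_gap: 0.0857
```

Emit:
servo_tool([
  [-3, -6, -10, 0, 0, 0, 0],
  [-3, -7, -40, 0, 0, 0, 0],
  [-3, -7, -70, 0, 0, 0, 0],
  [-3, -7, -94, 0, 0, 0, 0],
  [-3, -7, -94, 0, 0, 0, 0],
])

```text
t: 12.05
position: [0.3773, -0.3872, 0.016]
tcp_rot: [0.756, -0.655, -0.003, -0.001]
contact_force: [-0.3, 0.5, -0.1]
finger_gap: 0.0852
```

Emit:
servo_tool([
  [0, 0, 0, 0, 0, 0, 0.3],
  [0, 0, 0, 0, 0, 0, 0.45],
  [0, 0, 0, 0, 0, 0, 0.6],
  [0, 0, 0, 0, 0, 0, 0.8],
  [0, 0, 0, 0, 0, 0, 1],
])

```text
t: 12.47
position: [0.3801, -0.3902, 0.022]
tcp_rot: [0.756, -0.655, 0.002, 0.0]
contact_force: [-0.6, 2.2, 7.1]
finger_gap: 0.0359
```

Emit:
servo_tool([
  [0, 0, 0, 0, 0, 0, 1],
  [0, 0, 5, 0, 0, 0, 1],
  [0, 0, 20, 0, 0, 0, 1],
  [0, 0, 50, 0, 0, 0, 1],
  [0, 0, 90, 0, 0, 0, 1],
])

```text
t: 12.88
position: [0.3763, -0.3859, 0.1058]
tcp_rot: [0.756, -0.655, -0.005, -0.001]
contact_force: [-0.2, -0.4, -5.6]
finger_gap: 0.0358
```

Emit:
servo_tool([
  [0, 0, 40, 0, 0, 0, 1],
  [0, 0, 80, 0, 0, 0, 1],
  [0, 0, 120, 0, 0, 0, 1],
  [0, 0, 140, 0, 0, 0, 1],
  [0, 0, 150, 0, 0, 0, 1],
])

```text
t: 13.3
position: [0.3796, -0.39, 0.2641]
tcp_rot: [0.756, -0.655, 0.004, 0.001]
contact_force: [-0.2, -0.6, -4.6]
finger_gap: 0.0363
```

```bash
python3 - <<'E'
from h import *
c=cam('side','s7.png'); s=r.read_state()
print(s['position'],s['tcp_rot'],s['t'],s['contact_force'].round(2),s['finger_gap'])
P=cloud(c); 
for n,w in (('R',(281,196,343,248)),):
    q=P[w[1]:w[3],w[0]:w[2]].reshape(-1,3); q=q[(q[:,2]>.12)&(q[:,2]<.18)]
    print(len(q),q.mean(0),np.median(q[:,2]), cv2.minAreaRect((q[:,:2]*1000).astype(np.float32)))
E
```

```text
[ 0.37963789 -0.39000641  0.26391756] [ 7.55809384e-01 -6.54782674e-01  3.37617409e-03  6.53124958e-04] 13.35 [ 0.78 -1.08 -3.4 ] 0.036314612522585624
2442 [ 0.58671331 -0.14236942  0.16314838] 0.16325319640209812 ((586.7460327148438, -142.53253173828125), (136.5154266357422, 146.01121520996094), 81.85124969482422)
```

View pics/s7.png

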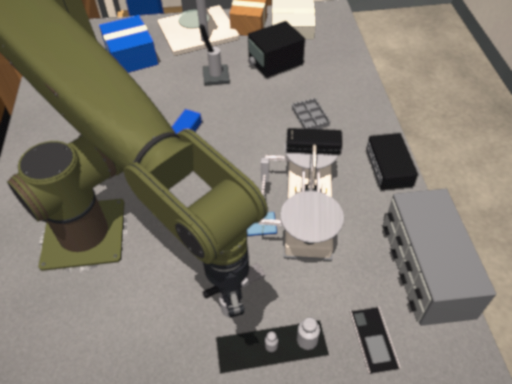

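Emit:
servo_tool([
  [20, 20, 0, 0, 0, -3, 1],
  [48, 50, 0, 0, 0, -7, 1],
  [76, 80, 0, 0, 0, -11, 1],
  [104, 110, 0, 0, 0, -15, 1],
  [132, 139, 0, 0, 0, -19, 1],
])

```text
t: 13.77
position: [0.5104, -0.2476, 0.2555]
tcp_rot: [-0.636, 0.772, 0.003, -0.001]
contact_force: [1.1, 0.0, -5.2]
finger_gap: 0.0362
```

Emit:
servo_tool([
  [28, 29, 0, 0, 0, 0, 1],
  [56, 59, 0, 0, 0, 0, 1],
  [82, 86, -5, 0, 0, 0, 1],
  [103, 108, -20, 0, 0, 0, 1],
  [104, 108, -35, 0, 0, 0, 1],
])

```text
t: 14.18
position: [0.6168, -0.1371, 0.2209]
tcp_rot: [-0.639, 0.769, 0.002, 0.001]
contact_force: [-1.3, 0.7, -5.4]
finger_gap: 0.0362
```

Emit:
servo_tool([
  [0, 0, -8, 0, 0, 0, 1],
  [0, 0, -16, 0, 0, 0, 1],
  [0, 0, -22, 0, 0, 0, 1],
  [0, 0, -26, 0, 0, 0, 1],
  [0, 0, -28, 0, 0, 0, 1],
])

```text
t: 14.6
position: [0.614, -0.1429, 0.1955]
tcp_rot: [-0.637, 0.771, 0.0, -0.0]
contact_force: [-0.0, 0.1, -4.1]
finger_gap: 0.0361
```

```bash
python3 - <<'E'
from h import *
c=cam('side','s8.png'); s=r.read_state()
print(s['position'],s['tcp_rot'],s['t'],s['contact_force'].round(2),s['finger_gap'])
a=c['img'][:,:,::-1][100:260,220:380]
cv2.imwrite('pics/s8c.png',cv2.resize(a,None,fx=3.5,fy=3.5))
E
```

```text
[ 0.61418081 -0.14276305  0.19567255] [-6.36836148e-01  7.70999129e-01  2.00647203e-04 -1.54326453e-04] 14.65 [-0.63  1.06 -5.01] 0.03574465364370903
```

View pics/s8c.png

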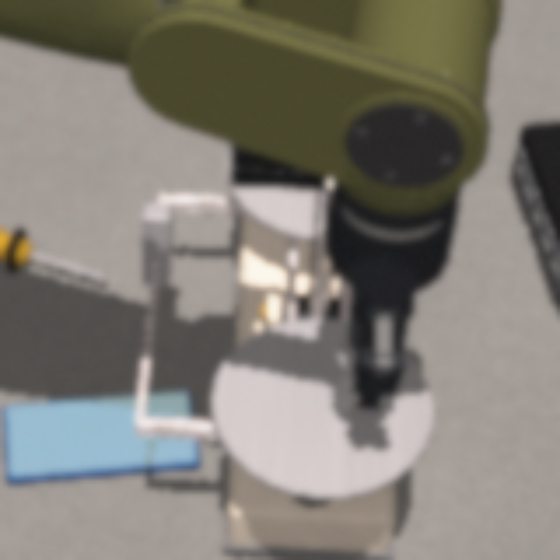

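Emit:
servo_tool([
  [0, 0, -2, 0, 0, 0, 1],
  [0, 0, -4, 0, 0, 0, 1],
  [0, 0, -6, 0, 0, 0, 1],
  [0, 0, -8, 0, 0, 0, 1],
  [0, 0, -9, 0, 0, 0, 1],
])

```text
t: 15.07
position: [0.6147, -0.142, 0.187]
tcp_rot: [-0.637, 0.771, 0.0, -0.0]
contact_force: [-0.4, -0.1, -4.6]
finger_gap: 0.0362
```

Emit:
servo_tool([
  [0, 0, -1, 0, 0, 0, 1],
  [0, 0, -2, 0, 0, 0, 1],
  [0, 0, -3, 0, 0, 0, 1],
  [0, 0, -3, 0, 0, 0, 1],
])

```text
t: 15.4
position: [0.6147, -0.1419, 0.1839]
tcp_rot: [-0.637, 0.771, 0.0, -0.0]
contact_force: [-0.3, -0.3, -5.1]
finger_gap: 0.0363
```

Emit:
servo_tool([
  [0, 0, -1, 0, 0, 0, 1],
  [0, 0, -2, 0, 0, 0, 1],
  [0, 0, -3, 0, 0, 0, 1],
  [0, 0, -3, 0, 0, 0, 1],
])

```text
t: 15.73
position: [0.6149, -0.142, 0.1813]
tcp_rot: [-0.637, 0.771, -0.0, 0.0]
contact_force: [-0.6, 0.2, -5.3]
finger_gap: 0.0364
```

Emit:
servo_tool([
  [0, 0, -1, 0, 0, 0, 1],
  [0, 0, -2, 0, 0, 0, 1],
  [0, 0, -2, 0, 0, 0, 1],
])

```text
t: 15.98
position: [0.615, -0.1421, 0.1803]
tcp_rot: [-0.637, 0.771, -0.0, 0.0]
contact_force: [-2.4, 0.3, 1.0]
finger_gap: 0.0361
```

Emit:
servo_tool([
  [0, 0, 0.5, 0, 0, 0, 0.65],
  [0, 0, 0.5, 0, 0, 0, 0.5],
  [0, 0, 0.5, 0, 0, 0, 0.3],
  [0, 0, 0.5, 0, 0, 0, 0.1],
  [0, 0, 0.5, 0, 0, 0, 0.1],
])

```text
t: 16.4
position: [0.6151, -0.142, 0.1798]
tcp_rot: [-0.637, 0.771, -0.0, 0.0]
contact_force: [0.3, 0.6, -0.9]
finger_gap: 0.0758
```

Emit:
servo_tool([
  [0, 0, 5, 0, 0, 0, 0.1],
  [0, 0, 20, 0, 0, 0, 0.1],
  [0, 0, 50, 0, 0, 0, 0.1],
  [-20, -20, 80, 0, 0, 0, 0],
  [-45, -45, 100, 0, 0, 0, 0],
])

```text
t: 16.82
position: [0.5713, -0.1866, 0.2845]
tcp_rot: [-0.639, 0.769, -0.002, 0.001]
contact_force: [0.9, -0.2, 0.7]
finger_gap: 0.0854
```

```bash
python3 - <<'E'
from h import *
c=cam('wrist','w9.png'); s=r.read_state()
print(s['position'],s['tcp_rot'],s['t'],s['contact_force'].round(2),s['finger_gap'])
E
```

```text
[ 0.56877466 -0.19191354  0.28942557] [-6.36851996e-01  7.70964460e-01 -5.75112316e-03  5.10955545e-04] 16.8667 [ 1.24 -3.84  2.93] 0.08507673878284112
```

View pics/w9.png

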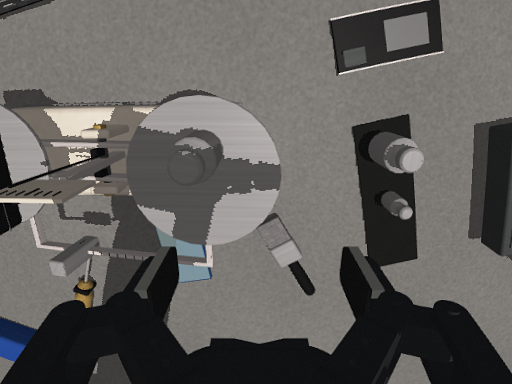

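```bash
python3 - <<'E'
from h import *
c=load('wrist'); P=cloud(c)
q=P[100:240,220:275].reshape(-1,3); q=q[(q[:,2]>.11)&(q[:,2]<.19)]; print(np.median(q[:,2]),len(q))
q=P[110:220,10:40].reshape(-1,3); q=q[(q[:,2]>.11)&(q[:,2]<.155)]; print(np.median(q[:,2]),len(q))
E
```

```text
0.16360155304086088 6380
0.12728017880508083 2172
```

Emit:
servo_tool([
  [-18, -30, -5, 0, 0, 4, 0],
  [-38, -63, -25, 0, 0, 8, 0],
  [-58, -96, -50, 0, 0, 12, 0],
  [-78, -129, -75, 0, 0, 16, 0],
  [-98, -162, -100, 0, 0, 19, 0],
])

```text
t: 17.28
position: [0.4777, -0.3401, 0.1889]
tcp_rot: [0.757, -0.654, 0.002, -0.0]
contact_force: [0.4, -0.9, -0.1]
finger_gap: 0.0855
```

```bash
python3 - <<'E'
from h import *
s=r.read_state()
print(s['position'],s['tcp_rot'],s['t'],s['contact_force'].round(2),s['finger_gap'])
E
```

```text
[ 0.47772226 -0.34009572  0.18890844] [ 7.56893712e-01 -6.53535954e-01  1.63271898e-03 -1.01924008e-05] 17.2833 [ 0.37 -0.87 -0.14] 0.08549053767737388
```

Emit:
servo_tool([
  [-8, -12, -25, 0, 0, 0, 0],
  [-15, -25, -50, 0, 0, 0, 0],
  [-16, -27, -70, 0, 0, 0, 0],
  [-16, -27, -80, 0, 0, 0, 0],
  [-16, -27, -80, 0, 0, 0, 0],
])

```text
t: 17.7
position: [0.4611, -0.3646, 0.1057]
tcp_rot: [0.756, -0.655, -0.002, -0.0]
contact_force: [-0.4, 0.7, -0.3]
finger_gap: 0.0859
```

Emit:
servo_tool([
  [-3, -9, -10, 0, 0, 0, 0],
  [-3, -10, -40, 0, 0, 0, 0],
  [-3, -10, -70, 0, 0, 0, 0],
  [-3, -10, -91, 0, 0, 0, 0],
  [-3, -10, -92, 0, 0, 0, 0],
])

```text
t: 18.12
position: [0.4576, -0.3737, 0.0122]
tcp_rot: [0.756, -0.655, -0.003, -0.0]
contact_force: [-0.9, 0.8, -1.1]
finger_gap: 0.0855
```

Emit:
servo_tool([
  [0, 0, 0, 0, 0, 0, 0.3],
  [0, 0, 0, 0, 0, 0, 0.5],
  [0, 0, 0, 0, 0, 0, 0.65],
  [0, 0, 0, 0, 0, 0, 0.8],
  [0, 0, 0, 0, 0, 0, 1],
])

```text
t: 18.53
position: [0.4603, -0.3763, 0.0178]
tcp_rot: [0.756, -0.655, 0.002, 0.0]
contact_force: [-2.5, 3.0, 19.4]
finger_gap: 0.0261
```

Emit:
servo_tool([
  [0, 0, 0, 0, 0, 0, 1],
  [0, 0, 5, 0, 0, 0, 1],
  [0, 0, 25, 0, 0, 0, 1],
  [0, 0, 60, 0, 0, 0, 1],
  [0, 0, 100, 0, 0, 0, 1],
])

```text
t: 18.95
position: [0.4571, -0.3733, 0.1134]
tcp_rot: [0.756, -0.655, -0.004, -0.0]
contact_force: [0.7, -0.6, -1.4]
finger_gap: 0.0259
```

Emit:
servo_tool([
  [0, 0, 40, 0, 0, 0, 1],
  [0, 0, 80, 0, 0, 0, 1],
  [0, 0, 115, 0, 0, 0, 1],
  [5, 14, 140, 0, 0, -3, 1],
  [17, 43, 145, 0, 0, -7, 1],
])

```text
t: 19.37
position: [0.4771, -0.3355, 0.2676]
tcp_rot: [0.712, -0.702, 0.005, 0.0]
contact_force: [0.4, 0.8, -1.0]
finger_gap: 0.0259
```

Emit:
servo_tool([
  [14, 35, 0, 0, 0, -4, 1],
  [28, 73, 0, 0, 0, -8, 1],
  [42, 110, 0, 0, 0, -12, 1],
  [56, 147, 0, 0, 0, -12, 1],
  [70, 184, 0, 0, 0, -12, 1],
])

```text
t: 19.78
position: [0.5459, -0.1464, 0.2603]
tcp_rot: [-0.637, 0.771, 0.0, -0.0]
contact_force: [0.3, -0.4, -2.1]
finger_gap: 0.0261
```

Emit:
servo_tool([
  [5, 15, 0, 0, 0, 0, 1],
  [5, 20, -5, 0, 0, 0, 1],
  [5, 20, -15, 0, 0, 0, 1],
  [5, 20, -20, 0, 0, 0, 1],
  [5, 20, -20, 0, 0, 0, 1],
])

```text
t: 20.2
position: [0.5495, -0.1291, 0.2377]
tcp_rot: [-0.637, 0.771, 0.002, -0.001]
contact_force: [-0.6, -0.7, -2.5]
finger_gap: 0.0257
```

```bash
python3 - <<'E'
from h import *
c=cam('wrist','w10.png'); s=r.read_state()
print(s['position'],s['tcp_rot'],s['t'],s['contact_force'].round(2),s['finger_gap'])
E
```

```text
[ 0.54995654 -0.12934298  0.23868189] [-0.63670668  0.77110426  0.00132269 -0.00103127] 20.25 [-1.3  -0.22 -2.38] 0.02564561241826828
```

View pics/w10.png

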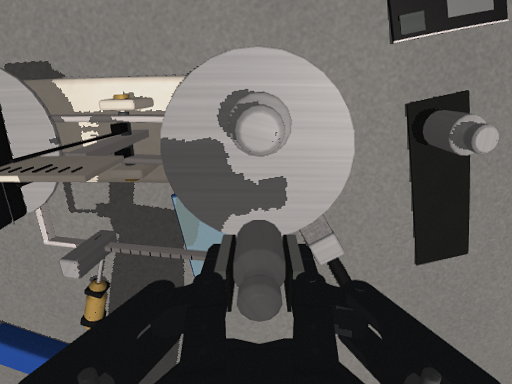

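Emit:
servo_tool([
  [2, 0, -15, 0, 0, 0, 1],
  [2, 0, -30, 0, 0, 0, 1],
  [2, 0, -43, 0, 0, 0, 1],
  [2, 0, -51, 0, 0, 0, 1],
  [2, 0, -55, 0, 0, 0, 1],
])

```text
t: 20.67
position: [0.5522, -0.1288, 0.1838]
tcp_rot: [-0.637, 0.771, 0.001, -0.001]
contact_force: [-0.0, -0.5, -3.3]
finger_gap: 0.0256
```

Emit:
servo_tool([
  [0, 0, -1, 0, 0, 0, 1],
  [0, 0, -2, 0, 0, 0, 1],
  [0, 0, -3, 0, 0, 0, 1],
  [0, 0, -3, 0, 0, 0, 1],
])

```text
t: 21.0
position: [0.5536, -0.1285, 0.1834]
tcp_rot: [-0.637, 0.771, -0.001, 0.0]
contact_force: [0.4, 0.3, -1.1]
finger_gap: 0.0259
```

Emit:
servo_tool([
  [0, 0, -1, 0, 0, 0, 1],
  [0, 0, -2, 0, 0, 0, 1],
  [0, 0, -3, 0, 0, 0, 1],
  [0, 0, -4, 0, 0, 0, 1],
  [0, 0, -4, 0, 0, 0, 1],
])

```text
t: 21.42
position: [0.5531, -0.1283, 0.1784]
tcp_rot: [-0.637, 0.771, 0.0, -0.0]
contact_force: [-0.1, 0.3, -1.2]
finger_gap: 0.0261
```

Emit:
servo_tool([
  [0, 0, -1, 0, 0, 0, 1],
  [0, 0, -2, 0, 0, 0, 1],
  [0, 0, -2, 0, 0, 0, 1],
])

```text
t: 21.67
position: [0.5533, -0.1284, 0.1767]
tcp_rot: [-0.637, 0.771, -0.0, 0.0]
contact_force: [-0.2, -0.1, -0.5]
finger_gap: 0.0259
```

Emit:
servo_tool([
  [0, 0, -1, 0, 0, 0, 1],
  [0, 0, -1.5, 0, 0, 0, 1],
  [0, 0, -1.5, 0, 0, 0, 1],
])

```text
t: 21.92
position: [0.5533, -0.1286, 0.1753]
tcp_rot: [-0.637, 0.771, -0.0, -0.0]
contact_force: [-0.5, -0.6, -0.6]
finger_gap: 0.0256
```

```bash
python3 - <<'E'
from h import *
for i in range(3):
    c=cam('wrist','w11.png'); s=r.read_state(); print(s['contact_force'].round(2))
P=cloud(c)
q=P[100:240,290:350].reshape(-1,3); q=q[(q[:,2]>.11)&(q[:,2]<.19)]; print(np.median(q[:,2]),len(q))
E
```

```text
[-0.54 -0.83 -0.81]
[-0.42 -1.3   0.51]
[-0.25 -0.9   0.29]
0.16191826662760359 7123
```

View pics/w11.png

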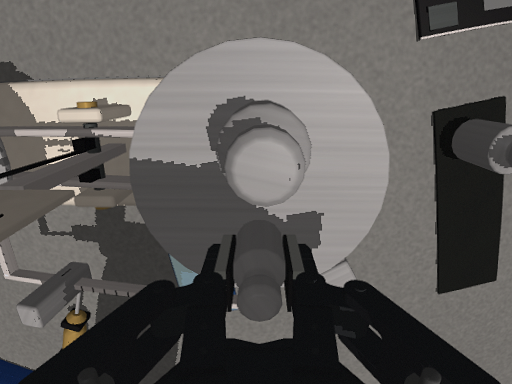

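Emit:
servo_tool([
  [0, 0, 0, 0, 0, 0, 0.7],
  [0, 0, 0, 0, 0, 0, 0.55],
  [0, 0, 0, 0, 0, 0, 0.4],
  [0, 0, 0, 0, 0, 0, 0.25],
  [0, 0, 0, 0, 0, 0, 0.2],
])

```text
t: 22.48
position: [0.5533, -0.1283, 0.1752]
tcp_rot: [-0.637, 0.771, -0.0, 0.0]
contact_force: [-0.3, -0.0, 0.3]
finger_gap: 0.0683
```

Emit:
servo_tool([
  [0, 0, 5, 0, 0, 0, 0.2],
  [0, 0, 20, 0, 0, 0, 0.2],
  [0, 0, 50, 0, 0, 0, 0.2],
  [0, 0, 80, 0, 0, 0, 0.2],
  [-20, 20, 105, 0, 0, 0, 0.2],
])

```text
t: 22.9
position: [0.5349, -0.1103, 0.2824]
tcp_rot: [-0.636, 0.771, -0.001, 0.0]
contact_force: [-0.3, 1.3, 1.0]
finger_gap: 0.0686
```

Emit:
servo_tool([
  [-25, 30, 0, 0, 0, 0, 0.3],
  [-45, 60, 0, 0, 0, 0, 0.4],
  [-65, 90, 0, 0, 0, 0, 0.5],
  [-80, 110, 0, 0, 0, 0, 0.5],
  [-90, 125, 0, 0, 0, 0, 0.5],
])

```text
t: 23.32
position: [0.4418, 0.0182, 0.2808]
tcp_rot: [-0.638, 0.77, -0.0, 0.001]
contact_force: [-0.3, 0.3, 1.0]
finger_gap: 0.0427
```

```bash
python3 - <<'E'
from h import *
c=cam('wrist','w12.png'); s=r.read_state()
print(s['position'],s['tcp_rot'],s['t'],s['contact_force'].round(2),s['finger_gap'])
E
```

```text
[0.44105331 0.01974759 0.2809556 ] [-6.38422833e-01  7.69685171e-01  5.19518216e-04  8.68129891e-04] 23.3667 [-1.08  1.18 -0.43] 0.042509352967022
```

View pics/w12.png

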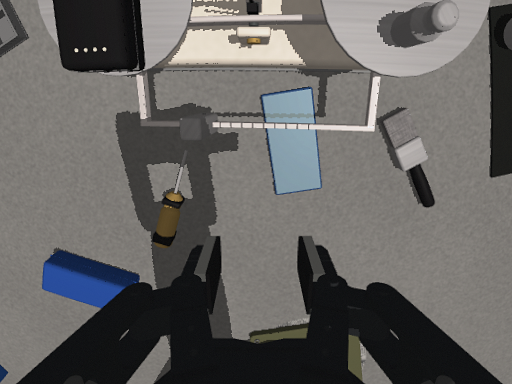

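```bash
cat > m3.py <<'E'
from h import *
import sys
def pans(c):
    P=cloud(c); out=[]
    for cx,cy in((.6375,.118),(.587,-.1365)):
        d=np.hypot(P[...,0]-cx,P[...,1]-cy); q=P[(d<.069)&(P[...,2]>.122)&(P[...,2]<.168)]
        h,e=np.histogram(q[:,2],bins=np.arange(.12,.17,.001)); m=e[h.argmax()]+.0005
        z=q[:,2]; z=z[abs(z-m)<.004]; out.append((np.median(z).round(5),len(z)))
    return out
def poise(c,zlo=.138):
    P=cloud(c); o=np.array([.489,.0154]); yy=np.array([.1946,.981]); xx=np.array([.981,-.1946])
    a=(P[...,:2]-o)@yy; b=(P[...,:2]-o)@xx
    q=P[(abs(a)<.09)&(abs(b)<.02)&(P[...,2]>zlo)&(P[...,2]<.19)]
    zt=np.percentile(q[:,2],95); q=q[q[:,2]>zt-.005]
    return zt, q.mean(0).round(4), len(q), ((q.mean(0)[:2]-o)@yy).round(4), cv2.minAreaRect((q[:,:2]*1000).astype(np.float32))
if __name__=='__main__':
    c=load(sys.argv[1]); print(pans(c)); print(poise(c))
    (zl,_),(zr,_)=pans(c); print('grams right-left',(zl-zr)/2/.018*220)
E
python3 m3.py wrist
```

```text
[(np.float64(0.13154), 2233), (np.float64(0.15951), 6018)]
(np.float64(0.14533388451917004), array([0.5022, 0.0739, 0.1438]), 503, np.float64(0.06), ((501.98626708984375, 74.71257019042969), (22.325157165527344, 22.36184310913086), 78.15740966796875))
grams right-left -170.92777777777792
```

Emit:
servo_tool([
  [20, 18, -10, 0, 0, 0, 0.5],
  [45, 40, -30, 0, 0, 0, 0.5],
  [61, 54, -60, 0, 0, 0, 0.5],
  [61, 54, -90, 0, 0, 0, 0.5],
  [61, 54, -100, 0, 0, 0, 0.5],
])

```text
t: 23.78
position: [0.5024, 0.071, 0.1754]
tcp_rot: [-0.638, 0.77, 0.002, -0.003]
contact_force: [-0.7, -0.3, -1.9]
finger_gap: 0.0429
```

```bash
python3 - <<'E'
from m3 import *
c=cam('wrist','w13.png'); s=r.read_state()
print(s['position'],s['tcp_rot'],s['t'],s['contact_force'].round(2),s['finger_gap'])
print(poise(c))
E
```

```text
[0.50158608 0.0705246  0.17487408] [-0.63757544  0.77037444  0.00271173 -0.00366442] 23.8333 [-1.06 -0.78 -1.54] 0.04310498567262396
(np.float64(0.18891065634030424), array([0.5071, 0.0688, 0.1872]), 357, np.float64(0.0559), ((501.6311950683594, 70.19276428222656), (67.14307403564453, 23.140575408935547), 79.76941680908203))
```

View pics/w13.png

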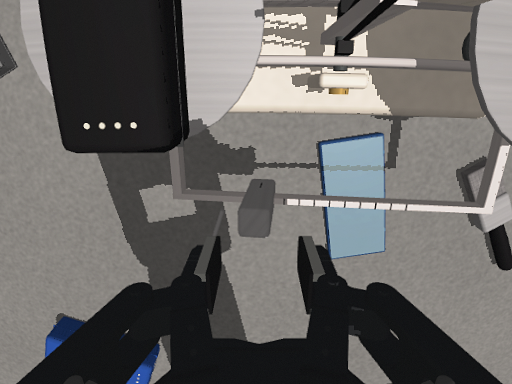

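Emit:
servo_tool([
  [0, 3, -15, 0, 0, 0, 0.5],
  [0, 3, -32, 0, 0, 0, 0.5],
  [0, 3, -47, 0, 0, 0, 0.5],
  [0, 3, -56, 0, 0, 0, 0.5],
  [0, 3, -57, 0, 0, 0, 0.5],
])

```text
t: 24.25
position: [0.5036, 0.073, 0.1226]
tcp_rot: [-0.637, 0.771, 0.0, -0.001]
contact_force: [-0.5, -0.1, -0.8]
finger_gap: 0.0426
```

```bash
python3 - <<'E'
from m3 import *
c=cam('wrist','w14.png'); s=r.read_state()
print(s['position'],s['tcp_rot'],s['t'],s['contact_force'].round(2),s['finger_gap'])
E
```

```text
[0.5041234  0.0731492  0.12338397] [-6.37103575e-01  7.70778178e-01  8.46517890e-05 -1.65496869e-04] 24.3 [-0.29 -0.33 -0.24] 0.04292935563880087
```

View pics/w14.png

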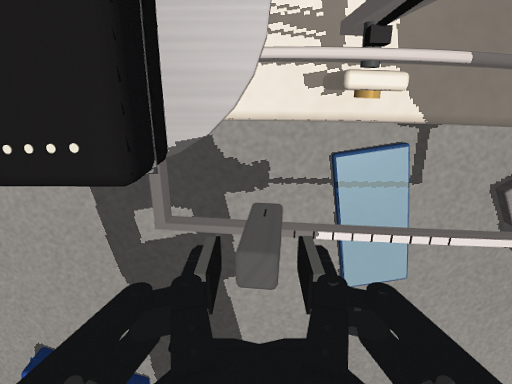

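Emit:
servo_tool([
  [-1, -8, -4, 0, 0, 0, 0.5],
  [-3, -16, -4, 0, 0, 0, 0.5],
  [-5, -24, -4, 0, 0, 0, 0.5],
  [-6, -32, -4, 0, 0, 0, 0.5],
  [-8, -40, -4, 0, 0, 0, 0.5],
])

```text
t: 24.72
position: [0.4966, 0.0327, 0.12]
tcp_rot: [-0.637, 0.771, -0.0, 0.001]
contact_force: [0.8, 0.5, 1.4]
finger_gap: 0.0422
```

Emit:
servo_tool([
  [-1, -8, 0, 0, 0, 0, 0.5],
  [-3, -16, 0, 0, 0, 0, 0.5],
  [-5, -24, 0, 0, 0, 0, 0.5],
  [-6, -32, 0, 0, 0, 0, 0.5],
  [-8, -40, 0, 0, 0, 0, 0.5],
])

```text
t: 25.13
position: [0.488, -0.0073, 0.1191]
tcp_rot: [-0.637, 0.771, -0.0, -0.0]
contact_force: [0.6, 1.5, 0.4]
finger_gap: 0.0428
```

```bash
python3 - <<'E'
from m3 import *
c=cam('wrist','w15.png'); s=r.read_state()
p=s['position']; print('gs',(p[0]-.489)*.1946+(p[1]-.0154)*.981,'off',(p[0]-.489)*.981-(p[1]-.0154)*.1946)
print(s['position'],s['tcp_rot'],s['t'],s['contact_force'].round(2),s['finger_gap'])
E
```

```text
gs -0.023565382888432185 off 0.0033281138645445208
[ 0.48767936 -0.00835982  0.1189413 ] [-6.37096370e-01  7.70783805e-01 -2.99493253e-04 -6.71649723e-04] 25.1833 [-0.42 -1.25 -0.21] 0.04242412816345323
```

View pics/w15.png

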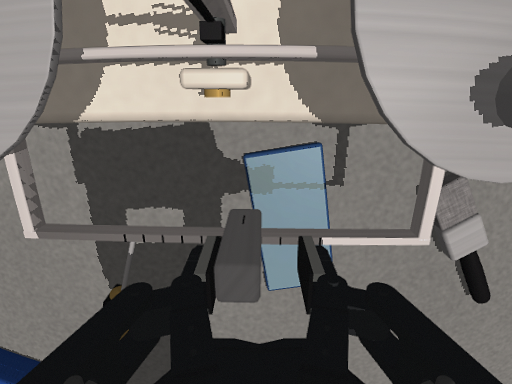

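Emit:
servo_tool([
  [1, 3, 0, 0, 0, 0, 0.5],
  [1, 5, 0, 0, 0, 0, 0.5],
  [1, 5, 10, 0, 0, 0, 0.5],
  [1, 5, 40, 0, 0, 0, 0.5],
  [-10, 5, 80, 0, 0, 0, 0.5],
])

```text
t: 25.6
position: [0.4767, -0.0008, 0.1971]
tcp_rot: [-0.638, 0.77, 0.003, -0.003]
contact_force: [1.0, 0.2, 0.2]
finger_gap: 0.0427
```

Emit:
servo_tool([
  [-15, 4, 30, 0, 0, 0, 0.5],
  [-30, 8, 50, 0, 0, 0, 0.5],
  [-45, 12, 70, 0, 0, 0, 0.5],
  [-50, 15, 80, 0, 0, 0, 0.5],
  [-50, 15, 80, 0, 0, 0, 0.5],
])

```text
t: 26.02
position: [0.429, 0.0142, 0.2829]
tcp_rot: [-0.638, 0.77, -0.002, 0.002]
contact_force: [-0.3, -0.7, 0.2]
finger_gap: 0.0427
```

Emit:
servo_tool([
  [0, 0, 0, 0, 0, 0, 0.5],
  [0, 0, 0, 0, 0, 0, 0.5],
  [0, 0, 0, 0, 0, 0, 0.5],
  [0, 0, 0, 0, 0, 0, 0.5],
  [0, 0, 0, 0, 0, 0, 0.5],
])

```text
t: 26.43
position: [0.4281, 0.0135, 0.2778]
tcp_rot: [-0.637, 0.771, 0.001, -0.001]
contact_force: [0.4, 0.4, 0.2]
finger_gap: 0.0426
```

```bash
python3 - <<'E'
from m3 import *
for i in range(3):
    c=cam('wrist','w16.png'); s=r.read_state(); print(pans(c),poise(c)[:4])
print(s['position'],s['tcp_rot'],s['t'],s['contact_force'].round(2),s['finger_gap'])
E
```

```text
[(np.float64(0.14337), 1366), (np.float64(0.1476), 4388)] (np.float64(0.15152381437844117), array([0.4878, 0.0028, 0.1501]), 583, np.float64(-0.0126))
[(np.float64(0.14337), 1365), (np.float64(0.14758), 4402)] (np.float64(0.15166136423318194), array([0.4879, 0.0028, 0.1502]), 578, np.float64(-0.0126))
[(np.float64(0.14344), 1368), (np.float64(0.14761), 4414)] (np.float64(0.15161276915054994), array([0.4879, 0.0029, 0.1502]), 576, np.float64(-0.0125))
[0.42820228 0.01354221 0.27862506] [-6.37321881e-01  7.70597523e-01  3.66594621e-04 -3.78751808e-04] 26.5833 [ 0.6  -0.6  -0.11] 0.04243355509815386
```

View pics/w16.png

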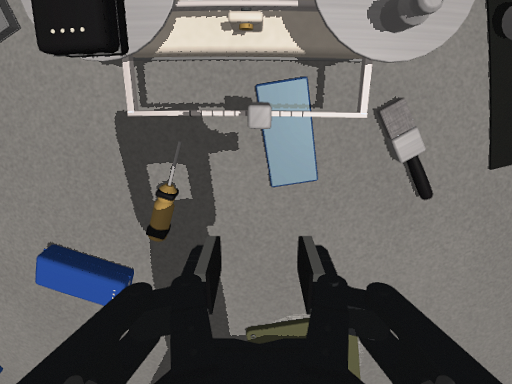

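Emit:
servo_tool([
  [20, -4, -15, 0, 0, 0, 0.5],
  [45, -8, -40, 0, 0, 0, 0.5],
  [60, -10, -75, 0, 0, 0, 0.5],
  [60, -10, -100, 0, 0, 0, 0.5],
  [60, -10, -100, 0, 0, 0, 0.5],
])

```text
t: 27.0
position: [0.4848, 0.0038, 0.1724]
tcp_rot: [-0.637, 0.771, 0.004, -0.004]
contact_force: [-1.0, -0.3, 0.2]
finger_gap: 0.0427
```

```bash
cat > st.py <<'E'
from h import *
s=r.read_state(); p=s['position']
print('gs',((p[0]-.489)*.1946+(p[1]-.0154)*.981).round(4),'off',((p[0]-.489)*.981-(p[1]-.0154)*.1946).round(4),p.round(4),s['t'],s['finger_gap'],s['contact_force'].round(1))
E
python3 st.py
```

```text
gs -0.0122 off -0.0018 [0.4848 0.0038 0.1724] 27.0 0.04267043130173041 [-1.  -0.3  0.2]
```

Emit:
servo_tool([
  [1, 0, -20, 0, 0, 0, 0.5],
  [1, 0, -40, 0, 0, 0, 0.5],
  [1, 0, -52, 0, 0, 0, 0.5],
  [1, 0, -55, 0, 0, 0, 0.5],
  [1, 0, -55, 0, 0, 0, 0.5],
])

```text
t: 27.42
position: [0.4889, 0.0037, 0.1242]
tcp_rot: [-0.637, 0.771, 0.0, -0.0]
contact_force: [0.5, 0.1, 0.1]
finger_gap: 0.0429
```

```bash
python3 st.py
```

```text
gs -0.0115 off 0.0022 [0.4889 0.0037 0.1242] 27.4167 0.04286286040184318 [0.5 0.1 0.1]
```

Emit:
servo_tool([
  [-1, -7, -2, 0, 0, 0, 0.5],
  [-3, -14, -2, 0, 0, 0, 0.5],
  [-4, -19, -2, 0, 0, 0, 0.5],
  [-4.7, -23.5, -2, 0, 0, 0, 0.5],
  [-4.7, -23.5, -2, 0, 0, 0, 0.5],
])

```text
t: 27.83
position: [0.4847, -0.021, 0.1229]
tcp_rot: [-0.637, 0.771, -0.001, 0.0]
contact_force: [-0.3, 1.2, 0.7]
finger_gap: 0.0426
```

```bash
python3 st.py
```

```text
gs -0.0365 off 0.0029 [ 0.4847 -0.021   0.1229] 27.8333 0.042568542038154585 [-0.3  1.2  0.7]
```

Emit:
servo_tool([
  [1, 3, 0, 0, 0, 0, 0.5],
  [1, 5, 5, 0, 0, 0, 0.5],
  [1, 8, 35, 0, 0, 0, 0.5],
  [0, 18, 75, -1.3, -6.5, 0, 0.5],
  [-2, 28, 110, -2.6, -13, 0, 0.5],
])

```text
t: 28.25
position: [0.4836, 0.0082, 0.2338]
tcp_rot: [-0.633, 0.766, -0.091, 0.074]
contact_force: [0.8, -0.2, 0.1]
finger_gap: 0.0427
```

Emit:
servo_tool([
  [2, 4, 20, -1.3, -6.5, 0, 0.5],
  [4, 6, 25, -2.6, -13, 0, 0.5],
  [6, 6, 25, -3.9, -19.5, 0, 0.5],
  [8, 6, 25, -5.2, -26, 0, 0.5],
  [8, 6, 25, -6.2, -31, 0, 0.5],
])

```text
t: 28.67
position: [0.4902, 0.0148, 0.2579]
tcp_rot: [-0.589, 0.711, -0.298, 0.243]
contact_force: [-0.5, -0.1, -0.5]
finger_gap: 0.0429
```

```bash
python3 - <<'E'
from m3 import *
c=cam('wrist','w17.png'); s=r.read_state(); print(-np.array(c['R']).T@np.array(c['t']).ravel(),np.array(c['R'])[2])
print(s['position'],s['tcp_rot'],s['t'],s['contact_force'].round(2),s['joint_positions'].round(2))
E
```

```text
[0.44853674 0.02417439 0.41876249] [ 0.43165811 -0.08816025 -0.8977188 ]
[0.48781618 0.01507049 0.25301347] [-0.58954077  0.71153374 -0.29667066  0.24113883] 28.7167 [ 0.69  0.04 -2.94] [-0.   -0.75  2.43 -0.21  0.7   1.86]
```

View pics/w17.png

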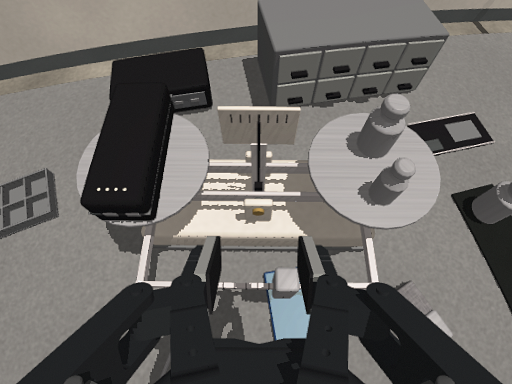

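Emit:
servo_tool([
  [10, -2, -3, -1, -5, 0, 0.5],
  [20, -4, -6, -2, -10, 0, 0.5],
  [30, -6, -10, -2, -10, 0, 0.5],
  [40, -8, -10, -2, -10, 0, 0.5],
  [40, -8, -10, -2, -10, 0, 0.5],
])

```text
t: 29.13
position: [0.5312, 0.006, 0.2469]
tcp_rot: [-0.565, 0.684, -0.358, 0.291]
contact_force: [-0.2, -0.9, 0.9]
finger_gap: 0.0428
```

Emit:
servo_tool([
  [0, 0, 0, 0, 0, 0, 0.5],
  [0, 0, 0, 0, 0, 0, 0.5],
  [0, 0, 0, 0, 0, 0, 0.5],
  [0, 0, 0, 0, 0, 0, 0.5],
  [0, 0, 0, 0, 0, 0, 0.5],
])

```text
t: 29.55
position: [0.5304, 0.0062, 0.2475]
tcp_rot: [-0.565, 0.683, -0.359, 0.292]
contact_force: [0.1, 0.1, 0.5]
finger_gap: 0.0428
```

Emit:
servo_tool([
  [0, 0, 0, 0, 0, 0, 0.5],
  [0, 0, 0, 0, 0, 0, 0.5],
  [0, 0, 0, 0, 0, 0, 0.5],
])

```text
t: 29.8
position: [0.5305, 0.0061, 0.2472]
tcp_rot: [-0.565, 0.683, -0.359, 0.292]
contact_force: [0.5, 0.4, 0.1]
finger_gap: 0.0428
```

```bash
python3 - <<'E'
from m3 import *
c=cam('wrist','w18.png'); s=r.read_state(); print(-np.array(c['R']).T@np.array(c['t']).ravel(),np.array(c['R'])[2])
print(s['position'],s['t'],s['contact_force'].round(2),s['joint_positions'].round(2))
print(pans(c))
a=c['img'][:,:,::-1][80:220,180:340]
cv2.imwrite('pics/w18c.png',cv2.resize(a,None,fx=4.2,fy=4.2,interpolation=cv2.INTER_CUBIC))
E
```

```text
[0.46253116 0.02089029 0.39861094] [ 0.57581643 -0.11813172 -0.80899959]
[0.53046901 0.00611225 0.24720141] 29.85 [-0.19  0.68 -0.3 ] [-0.01 -0.67  2.46 -0.38  0.43  2.01]
[(np.float64(0.14551), 3548), (np.float64(0.14556), 8677)]
```

View pics/w18.png

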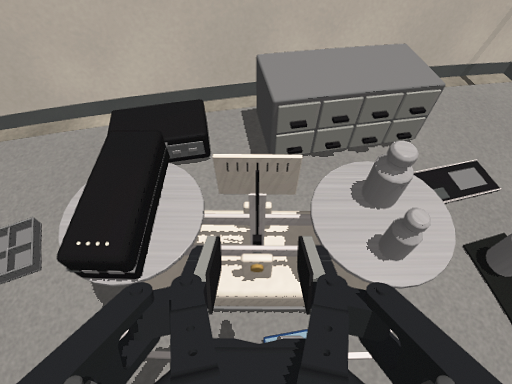

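View pics/w18c.png

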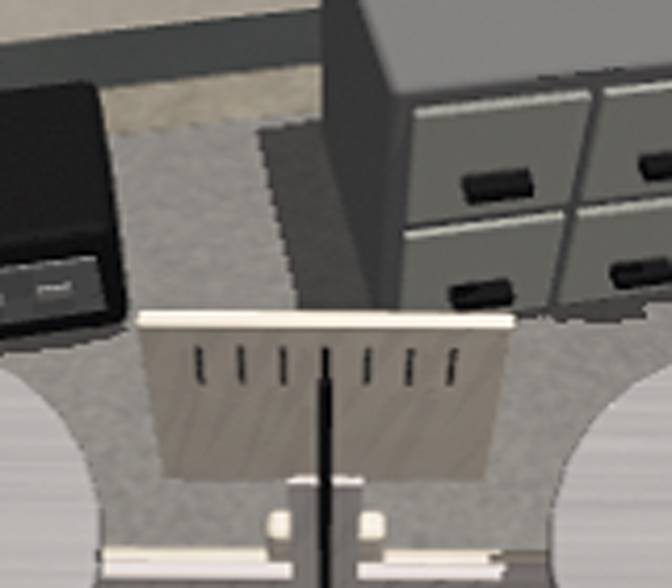

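Emit:
servo_tool([
  [-10, 2, 20, 0, 0, 0, 0.5],
  [-25, 5, 45, 0, 0, 0, 0.5],
  [-35, 7, 60, 0, 0, 0, 0.5],
  [-45, 9, 60, 1, 5, 0, 0.5],
  [-45, 9, 60, 2, 10, 0, 0.5],
])

```text
t: 30.27
position: [0.4841, 0.0159, 0.3086]
tcp_rot: [-0.59, 0.712, -0.295, 0.241]
contact_force: [1.1, -0.4, 0.0]
finger_gap: 0.0426
```

Emit:
servo_tool([
  [0, 0, 0, 0, 0, 0, 0.5],
  [0, 0, 0, 0, 0, 0, 0.5],
  [0, 0, 0, 0, 0, 0, 0.5],
  [0, 0, 0, 0, 0, 0, 0.5],
  [0, 0, 0, 0, 0, 0, 0.5],
])

```text
t: 30.68
position: [0.485, 0.0151, 0.3054]
tcp_rot: [-0.589, 0.712, -0.296, 0.24]
contact_force: [0.2, -0.0, -1.0]
finger_gap: 0.0428
```

```bash
python3 - <<'E'
from m3 import *
c=cam('wrist','w19.png'); s=r.read_state()
print(s['position'],s['t'],s['contact_force'].round(2))
print('pans',pans(c))
a=c['img'][:,:,::-1][60:260,160:360]
cv2.imwrite('pics/w19c.png',cv2.resize(a,None,fx=3,fy=3,interpolation=cv2.INTER_CUBIC))
c=cam('side','s19.png'); print('side',pans(c))
c=cam('top','t19.png')
E
```

```text
[0.48511123 0.01514351 0.30573886] 30.7333 [ 0.71 -0.43  0.4 ]
pans [(np.float64(0.14554), 2637), (np.float64(0.14559), 6046)]
side [(np.float64(0.1453), 387), (np.float64(0.14522), 1498)]
```

View pics/w19c.png

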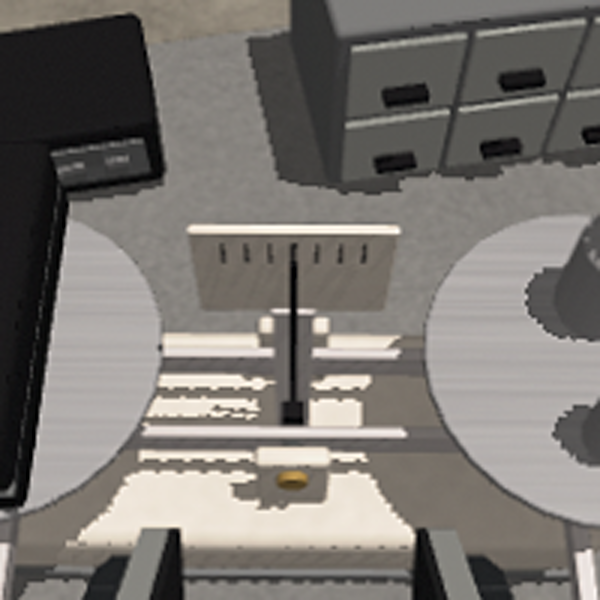

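View pics/s19.png

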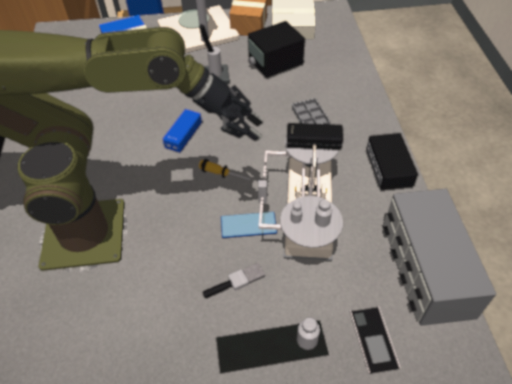

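Both cameras show the beam level, with the pans within 0.1 mm of each other and the pointer on the middle mark. The other objects are where they started, so I'm handing in.

```bash
python3 -c "
from cell import r
print(r.hand_in()); print(r.read_state()['t'])"
```

```text
the job is handed in; nothing more can be done
None
the job is handed in; nothing more can be done
```

I weighed the power bank and handed the job in at about 31 s of the 72 s allowed; no verdict was reported.

- **Loads:** The power bank lies flat on the left pan, and the 500 g and then the 200 g weight stand on the right pan. The 200 g was needed because the left pan stayed on its stop with only the 500 g, and the wrist force put the bank at roughly 900 g.
- **Poise:** I pushed it about 80 mm to the right in two steps, then backed the fingers clear.
- **Last checks:** The pointer is on the long middle mark in two wrist pictures about 0.9 s apart. The wrist camera gives the pans as 145.5 and 145.6 mm, and the side camera as 145.3 and 145.2 mm. The robot is touching nothing.
- **Other objects:** The 1 kg weight, phone, brush, driver, tray and blue look-alike are all where they started in the side view.
- **What did not go to plan:** My first grasp of the bank was about 17 mm off centre, so I opened and regripped it before lifting. When I set the bank down, I pressed its pan onto its stop with about 14 N for a moment.

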